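Set up a shadow gauge: master in the light path, iris ring to its mark

ROBOT

A 7-joint arm with a two-finger parallel gripper is mounted at the origin on the work surface; the furniture and walls round the work are solid. World frame = base frame: x ahead of the robot, y to its left, z up, the work surface at z = 0. Lengths are in m, angles in rad, forces in N, time in s.
With the tool pointing down it reaches from about 0.4 to 0.875 m from the base axis. Payload 19.3 kg.
Tool frame: the origin (TCP) lies at the very end of the fingers, on their centre line; the grasp point (between the pads) lies 19 mm behind it; z points along the fingers, y is the line along which they close (so a half turn about z gives the same grasp; the last joint's range is limited). The gripper opens to 85 mm and grips with 20 to 120 N. Pads are 22 mm wide; open, the fingers measure 114 mm over their backs; the gripper's body (76 mm by 85 mm) begins 54 mm behind the grasp point. The pads swing forward as they close: fully open they stand 13 mm farther back than shut.
Start: joints at [-1.208, 0.521, -0.036, 1.599, 0.021, 1.021, -0.113], TCP at [0.262, 0.567, 0.231] pointing down, gripper open.
Joint ranges: [-2.91, 2.91], [-0.3, 2.13], [-1.5, 1.42], [0.17, 2.43], [-1.26, 4.41], [0.16, 1.93], [-2.52, 2.52]. Speed limits (rad/s): [1.89, 1.89, 2.39, 2.39, 3.01, 3.01, 3.01].

INTERFACE

Orientations are given as [roll, pitch, yaw] about the fixed x, y, z axes, in that order (R = Rz(yaw) Ry(pitch) Rx(roll)).
In Python, from workcell import bot gives the robot as it stands.
- The arm moves only by the tool carry_out, never from a script. Its argument "rows" is a list that holds one entry, the list of rows, each a list of 4 numbers: the shift along the tool's x, y, z in m, then the turn about the tool's z in degrees. In form: [[[x, y, z, twist], ...]]. A call has 1 to 12 rows; each row is the pose to reach, as a shift and turn from the pose commanded when the call began, along the tool's axes at that moment; what a row does not reach only later rows make up. A row lasts 1/12 s, in which the tool goes at most 41.7 mm and 7.16 degrees, less where a joint would pass 70% of its speed; a pose out of reach is approached as far as the arm can. A call with a gripper value outside its range is refused whole. "grip" is the finger opening in m, from 0 to 0.0854, set as the call begins (left out, the last holds). The fingers move at their own pace and stop on an object; "grip_force" is the grip in N (left out, the last holds). Time passes only in rows, so rows that repeat a pose let the fingers close. It gives the time, the measured TCP pose, the force, the opening and the grip force at its end, in the units of the state.
- bot.observe(): the state, without advancing time (a new reading comes with each control period).
- bot.grab_frame(name): name is "side" or "top"; returns a dict with "pixels" (384x512x3 uint8, red, green, blue), "K" (3x3 intrinsics, pixels), "k1" (the pictures are not rectified: a ray, as slopes to the right and down, at radius r is drawn at 1 + k1 r^2 times it, then the intrinsics apply), "pose" (4x4, takes a point from camera to world coordinates). Camera axes: x right, y down, z forward; pixel columns grow to the right and rows downward; lengths in m; the calibration is good to about 2 mm. A picture is of the moment at which its call begins. There is no depth.
- bot.job_done(): hands the job in; it is judged then, once.
Trained networks look in a picture, given as the dict that the camera call returned (one of the last four; its "shot" number tells which), for a name from the list of things; names that differ only in an ending like _2 or _b are one class to them, and where a whole thing is asked for, a point or a joint stands for the part that bears it (a point fixed in the world has none). Each returns a list of dicts, best first, with "conf" (0 to 1); they miss things now and then, are a little off and sometimes report something else, mostly with a low value. They report only what shows in the picture. A call takes as long as a camera call.
- bot.look_for(picture, label): "position" ([column, row] in pixels, amid what is visible of it).
- bot.regions_of(picture, label): "region" (384x512 bool, what is visible of it) and "position" ([column, row] in pixels, amid what is visible of it).
- bot.spot_point(picture, label): "position" ([column, row] in pixels: a listed point, or the origin of a listed thing).
The state is a dict: "clock": time; "qpos": joint angles; "qd": joint speeds; "joint_efforts": joint torques, N m; "position": TCP position; "tool_rot": TCP orientation; "force": force on the tool from outside, world axes, zero at the start; "moment": the same for the moment, N m; "grip_width": finger opening in m; "finger_force": force on a finger pad.
Only numpy, scipy, OpenCV 4.12 (cv2) and the standard library are available. Lean on these libraries where they do the work, as an engineer would, in place of code of your own. Each camera call takes 0.05 s, during which the arm holds its last target. There are 200 camera calls.

TASK

Get the shadow gauge ready to measure the brass fittings. Pick up the windowed master by its matt metal sides, keeping the fingers off its clear panes, and stand it gently in the middle of the gauge's stage with the clear panes facing the lamp and the lens. Push the orange-tipped post to turn the slim iris ring until the post lines up with the red index line, without touching the fixed parts of the lens or disturbing the screw jar and the oil bottle.

Things in the scene. Friction and masses are not known exactly. Their poses are not given: they have to be found in the camera images.
- gauge: Shadow gauge, fixed: an aluminium T-slot rail 78 (x) x 399 (y) x 28 mm carrying, along its own y axis, a lamp at +y, a stage, a black lens and a blue camera at -y. Origin: centre of the rail's underside on the bench. The light path runs along its y axis, 100 mm above the bench. The lens front is at y 28 mm, the lamp's face at y 132 mm.
- lamp: The gauge's grey lamp, fixed on the rail. Origin same as the gauge's; it fills x -34 to 34 mm, y 132 to 192 mm of the gauge's frame, up to z 140 mm.
- stage (a point): Centre of the stage's top face: a level black plate 100 (x) x 72 (y) x 10 mm, its top 60 mm above the bench, 80 mm from the gauge's origin along its +y. A white line along the light path and four white corner marks show where the master stands. Axes parallel to the gauge's.
- lens: Fixed black rings of the lens and the blue camera. Origin on the lens axis, 100 mm above the bench, over the gauge's origin; y along the axis to the lamp. The rings (73 mm across) stand on both sides of the iris ring: y -33 to 28 mm in front, y -75 to -49 mm behind; then the lens narrows to the camera, 52 mm square, y -172 to -112 mm. Must not be touched.
- index (a point): Point on top of the iris ring's rim, straight above the lens axis, 137.5 mm above the bench, 41 mm from the gauge's origin along its -y. From here a red line, 3 mm wide and 20 mm long, runs along the lens axis on top of the fixed black ring behind (towards the camera).
- iris (a joint): Turn of the slim iris ring (bright metal, 75 mm across, 12 mm wide) about the lens axis. 0 rad: its post stands straight up, in line with the red index line. Positive: the post leans to the gauge's -x side (to the robot). Range -0.5 to 1.1, starts between 0.4 and 0.8. It stays by friction where it is left (about 2 N at the post's tip move it); no stop or click at the mark.
- post_tip (a point): Tip of the iris ring's thumb post, 65 mm from the lens axis, in the middle plane of the ring. The post sticks straight out 27.5 mm from the ring's rim: a steel stem 8 mm thick, its outer 14 mm an orange head 11 mm thick. The point's z axis points outward along the post.
- master: Windowed master: a closed block 48 x 48 x 80 mm, about 0.3 kg, loose, upright, with a steel pin inside. The faces on its own +x and -x are the clear panes (recessed 3 mm); those on its +y and -y, 48 mm apart, are matt light metal with dark ribs, to hold it by. The black top cap has a white line along its x axis, from pane to pane. Origin: centre of its underside.
- panes: The two clear panes of the master, fixed in it (origin same as the master's). The fingers must keep off them.
- screw_jar: Clear jar of screws with a black lid, 58 x 56 x 75 mm, standing loose on the bench; bystander. Origin: centre of its underside.
- oil_bottle: Small cream oil bottle with a red spout, 45 mm across, 158 mm high, standing loose on the bench; bystander. Origin: centre of its underside.

How it is judged:
By the outcome, as a careful person would: the job done as asked, in the order asked, and still so for the second after the job is handed in, with the robot touching nothing.
It also fails if it takes over 51 s, if anything falls off the work surface, if the arm or the gripper's body presses on something with over 40 N, if the wrist force passes 120 N, or if a joint passes its speed limit or range.

## Working session

There is one attempt and no reset: what is moved stays moved. The work goes in short steps, Python scripts to look and compute and a tool call to move; the robot and the scene stay as the last step left them, time stands still between calls to the robot, and variables do not carry over. Pictures are saved under pics/ and viewed, at most 10 in all, crops included, and the job is handed in when it is done.

Besides the shell and the picture viewer there is one more tool, called after "Emit:" as a command line: name --argument value ..., lists and objects as JSON in quotes. carry_out: Moves the arm, as the interface text tells. Its arguments: {"type":"object","properties":{"rows":{"type":"array","items":{"type":"array","items":{"type":"array","items":{"type":"number"}}}},"grip":{"type":"number"},"grip_force":{"type":"number"}},"required":["rows"]}

```bash
mkdir -p pics; cat > h.py <<'E'
import numpy as np, cv2
from workcell import bot
def ray(f,p):
    K=f["K"];d=np.array([(p[0]-K[0][2])/K[0][0],(p[1]-K[1][2])/K[1][1]])
    u=d.copy()
    for _ in range(20): u=d/(1+f["k1"]*(u@u))
    T=np.array(f["pose"]);v=T[:3,:3]@np.array([u[0],u[1],1]);return T[:3,3],v/np.linalg.norm(v)
def proj(f,P):
    T=np.array(f["pose"]);c=T[:3,:3].T@(np.array(P)-T[:3,3]);u=c[:2]/c[2];u=u*(1+f["k1"]*(u@u));K=np.array(f["K"])
    return np.array([K[0,0]*u[0]+K[0,2],K[1,1]*u[1]+K[1,2]])
def tri(obs):
    A=0;b=0
    for f,p in obs:
        o,v=ray(f,p);M=np.eye(3)-np.outer(v,v);A=A+M;b=b+M@o
    x=np.linalg.solve(A,b)
    return x,[np.linalg.norm(proj(f,x)-p) for f,p in obs]
def onz(f,p,z):
    o,v=ray(f,p);return o+v*(z-o[2])/v[2]
E
python3 - <<'E'
from h import *
s=bot.observe();print(s)
fs={n:bot.grab_frame(n) for n in("side","top")}
for n,f in fs.items():
    cv2.imwrite(f"pics/{n}0.png",f["pixels"][:,:,::-1]);print(n,np.round(f["pose"],3).tolist(),f["k1"],f["K"][0][0])
for l in ["gauge","stage","index","post_tip","master","screw_jar","oil_bottle","lamp","lens"]:
    r={n:bot.spot_point(f,l)[:2] for n,f in fs.items()}
    print(l,{n:[(np.round(d["position"],1).tolist(),round(d["conf"],2)) for d in v] for n,v in r.items()})
    if all(r.values()): x,e=tri([(fs[n],np.array(r[n][0]["position"])) for n in fs]);print("   ",np.round(x,4),np.round(e,1))
E
```

```text
{'clock': 0.0, 'qpos': array([-1.20818944,  0.52201756, -0.03628648,  1.59997172,  0.02118823,
        1.02107906, -0.11279823]), 'qd': array([ 0.00057604,  0.00183175, -0.00052495,  0.00022084,  0.00052726,
        0.00061933,  0.00238361]), 'joint_efforts': array([ 8.01547540e-04, -9.27132583e+01,  1.98044367e+00, -3.69932699e+01,
        1.78009114e-02,  8.31580139e-03, -5.08294505e-06]), 'position': array([0.26205652, 0.56706176, 0.23073697]), 'tool_rot': array([-3.14050490e+00,  8.66043746e-05,  2.70873532e+00]), 'force': array([ 0.79271955, -1.13012707,  0.08608746]), 'moment': array([ 0.016274  ,  0.01010373, -0.01594726]), 'finger_force': 0.0, 'grip_width': 0.08531237809549852}
side [[-0.122, 0.49, -0.863, 1.346], [0.993, 0.059, -0.107, 0.018], [-0.002, -0.87, -0.493, 0.582], [0.0, 0.0, 0.0, 1.0]] 0.040752850011052215 436.51577463570084
top [[0.094, -0.975, 0.202, 0.288], [-0.996, -0.092, 0.018, -0.097], [0.001, -0.203, -0.979, 1.138], [0.0, 0.0, 0.0, 1.0]] 0.04650883145671174 394.617879998774
gauge {'side': [([264.4, 253.0], 0.97), ([330.0, 219.9], 0.35)], 'top': [([249.1, 1
[... 266 characters left out ...]
  [ 0.5957 -0.0781  0.1358] [0.3 0.2]
post_tip {'side': [([251.5, 185.6], 0.77), ([266.2, 254.4], 0.25)], 'top': [([263.5, 166.9], 0.45)]}
    [ 0.5461 -0.0766  0.1413] [0.6 0.5]
master {'side': [], 'top': [([270.2, 221.0], 0.83), ([219.8, 154.3], 0.72)]}
screw_jar {'side': [([331.2, 218.6], 0.72)], 'top': [([194.5, 204.6], 0.59), ([265.0, 147.2], 0.2)]}
    [0.4495 0.1089 0.0112] [1.4 1.2]
oil_bottle {'side': [([125.9, 249.1], 0.61)], 'top': [([354.8, 162.1], 0.92), ([264.1, 151.2], 0.28)]}
    [ 0.6202 -0.3414  0.0079] [0.7 0.5]
lamp {'side': [], 'top': [([251.1, 163.1], 0.45)]}
lens {'side': [([267.2, 217.3], 0.88)], 'top': [([246.6, 149.3], 0.64)]}
    [ 0.6021 -0.0316  0.1015] [2.5 1.8]
```

View pics/side0.png

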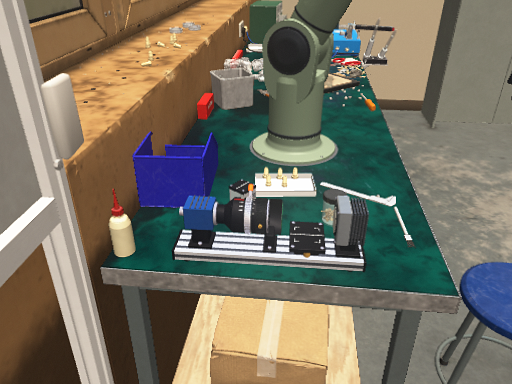

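View pics/top0.png

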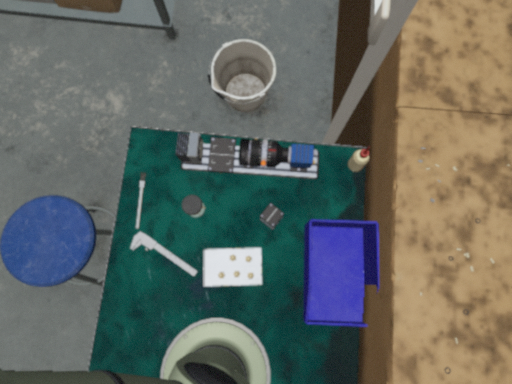

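```bash
python3 - <<'E'
import cv2
a=cv2.imread("pics/top0.png")[125:235,170:330];cv2.imwrite("pics/tc.png",cv2.resize(a,None,fx=5,fy=5,interpolation=cv2.INTER_CUBIC))
a=cv2.imread("pics/side0.png")[160:275,170:370];cv2.imwrite("pics/sc.png",cv2.resize(a,None,fx=4,fy=4,interpolation=cv2.INTER_CUBIC))
from h import *
f=bot.grab_frame("top");r=bot.regions_of(f,"master")
for d in r:
    print(d["conf"],d["position"],d["region"].sum(),cv2.minAreaRect(np.argwhere(d["region"])[:,::-1].astype(np.float32)))
    p=d["position"];print(onz(f,p,.08),onz(f,p,.07))
E
```

```text
0.9 [270.1, 216.2] 302 ((270.3406982421875, 215.610595703125), (17.6855525970459, 18.155914306640625), 41.18592834472656)
[ 0.42728057 -0.10723466  0.08      ] [ 0.42860097 -0.10733212  0.07      ]
```

View pics/tc.png

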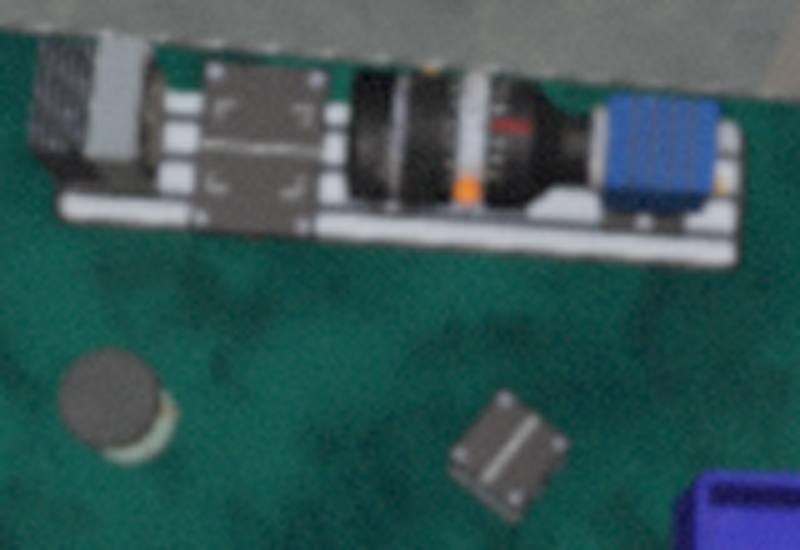

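View pics/sc.png

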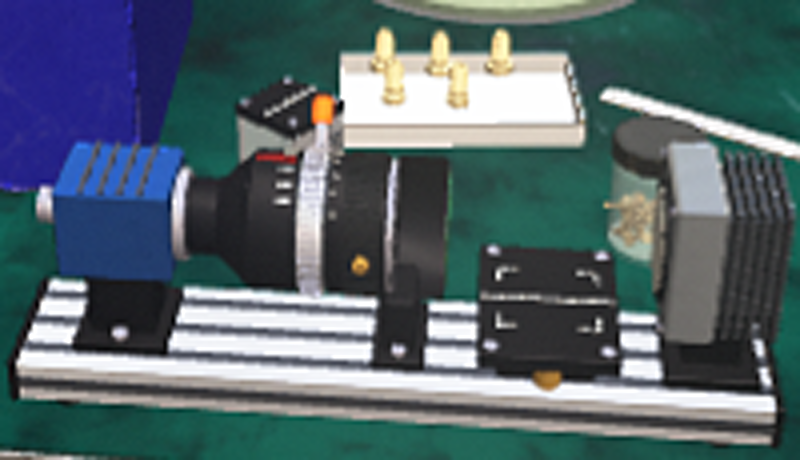

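```bash
cat > fit.py <<'E'
from h import *
from scipy.optimize import least_squares
t=bot.grab_frame("top");s=bot.grab_frame("side")
T=lambda c:(t,np.array([170+(c[0]+.5)/5-.5,125+(c[1]+.5)/5-.5]))
S=lambda c:(s,np.array([170+(c[0]+.5)/4-.5,160+(c[1]+.5)/4-.5]))
obs=[((0,.044,.06),T((322,152))),((0,.116,.06),T((205,144))),((0,.044,.06),S((482,296))),((0,.116,.06),S((615,302))),
((0,-.049,.1365),T((492,124))),((0,-.069,.1365),T((532,127))),((0,-.049,.1365),S((297,157))),((0,-.069,.1365),S((257,157))),
]
def W(p,l): c,sn=np.cos(p[2]),np.sin(p[2]);return np.array([p[0]+c*l[0]-sn*l[1],p[1]+sn*l[0]+c*l[1],l[2]])
r=lambda p:np.concatenate([proj(f,W(p,l))-q for l,(f,q) in obs])
o=least_squares(r,[.595,-.036,0],loss="soft_l1");print("gauge",o.x,"\n",r(o.x).reshape(-1,2).round(1).tolist())
ro=lambda a:np.concatenate([proj(f,W(o.x,(-.058*np.sin(a[0]),-.041,.1+.058*np.cos(a[0]))))-q for f,q in(T((467,190)),S((322,111)))])
a=least_squares(ro,[.6]);print("iris",a.x,a.fun)
print("stage",W(o.x,(0,.08,.06)),"head",W(o.x,(-.058*np.sin(a.x[0]),-.041,.1+.058*np.cos(a.x[0]))))
sc=[(505,398),(562,443),(515,497),(459,453)];m=np.mean([onz(*T(c),.08) for c in sc],0)
d=onz(*T((535,420)),.08)-onz(*T((485,484)),.08);d1=onz(*T(sc[1]),.08)-onz(*T(sc[2]),.08);d2=onz(*T(sc[0]),.08)-onz(*T(sc[3]),.08)
print("master top",m,[np.degrees(np.arctan2(v[1],v[0])) for v in(d,d1,d2)],d1,d2)
b=S((287,97));print("tri",tri([(t,np.mean([T(c)[1] for c in sc],0)),b]))
E
python3 fit.py
```

```text
gauge [ 0.59500514 -0.03599432  0.02083557] 
 [[0.7, 0.1], [-1.2, -0.1], [-1.6, -0.4], [0.3, 0.1], [-0.1, 0.0], [-0.6, -0.0], [-0.1, 0.4], [0.1, -0.1]]
iris [0.73304322] [ 0.82740285  0.12708015 -0.45009763 -0.08410975]
stage [0.59333842 0.04398832 0.06      ] head [ 0.55705797 -0.07779398  0.14310221]
master top [ 0.43328632 -0.11089483  0.08      ] [np.float64(-32.637636777793354), np.float64(-35.80508303116735), np.float64(-34.35500399218835)] [ 0.03146404 -0.02269683  0.        ] [ 0.03222878 -0.02203035  0.        ]
tri (array([ 0.4330367 , -0.11186961,  0.08222348]), [np.float64(0.37316342265544794), np.float64(0.41837628038029645)])
```

```bash
cat > d.py <<'E'
import sys
from h import *
def d(x,y,z,yaw):
    s=bot.observe();r=s["tool_rot"]
    from scipy.spatial.transform import Rotation as R
    M=R.from_euler("xyz",r).as_matrix();v=M.T@(np.array([x,y,z])-s["position"])
    tw=(np.degrees(r[2])-yaw+180)%360-180
    print("shift mm",np.round(v*1000,1),"twist",round(tw,2),"t",round(s["clock"],2),"pos",s["position"].round(4),"rot",np.degrees(r).round(2),"F",s["force"].round(1),"w",round(s["grip_width"],4))
if __name__=="__main__": d(*map(float,sys.argv[1:]))
E
python3 d.py .433 -.111 .15 145.5
```

```text
shift mm [-439.6 -544.1   81.3] twist 9.7 t 1.2 pos [0.2622 0.5674 0.2313] rot [-180.     0.   155.2] F [ 0.1 -0.3  0. ] w 0.0853
```

Emit:
carry_out --rows '[[[-0.01,-0.012,0,0],[-0.03,-0.037,0,0],[-0.054,-0.066,0.005,1],[-0.078,-0.096,0.01,2],[-0.102,-0.126,0.015,3],[-0.126,-0.156,0.02,4],[-0.15,-0.186,0.025,5],[-0.174,-0.216,0.03,6],[-0.198,-0.246,0.035,7],[-0.222,-0.276,0.04,8],[-0.246,-0.305,0.045,9],[-0.27,-0.334,0.05,9.7]]]' --grip 0.0854

```text
clock: 2.2
position: [0.3673, 0.1492, 0.1814]
tool_rot: [3.141, 0.0, 2.539]
force: [1.5, 0.5, 0.1]
grip_width: 0.0853
finger_force: 0.0
```

```bash
python3 d.py .433 -.111 .15 145.5
```

```text
shift mm [-201.7 -177.1   31.3] twist -0.04 t 2.2 pos [0.3673 0.1492 0.1814] rot [1.7996e+02 2.0000e-02 1.4546e+02] F [1.5 0.5 0.1] w 0.0853
```

Emit:
carry_out --rows '[[[-0.025,-0.022,0.004,0],[-0.05,-0.044,0.008,0],[-0.075,-0.066,0.012,0],[-0.1,-0.088,0.016,0],[-0.125,-0.11,0.02,0],[-0.15,-0.132,0.024,0],[-0.175,-0.153,0.028,0],[-0.19,-0.167,0.031,0],[-0.199,-0.175,0.031,0],[-0.2015,-0.177,0.031,0],[-0.2015,-0.177,0.031,0]]]'

```text
clock: 3.12
position: [0.433, -0.1097, 0.1503]
tool_rot: [-3.142, 0.0, 2.538]
force: [0.6, 0.5, -0.6]
grip_width: 0.0855
finger_force: 0.0
```

```bash
python3 d.py .433 -.111 .031 145.5; python3 - <<'E'
from h import *
f=bot.grab_frame("top");g=bot.grab_frame("side")
a=f["pixels"][180:250,225:325,::-1];b=g["pixels"][150:225,190:290,::-1]
cv2.imwrite("pics/ab.png",np.hstack([cv2.resize(a,(400,300),interpolation=2),cv2.resize(b,(400,300),interpolation=2)]))
E
```

```text
shift mm [ -0.7  -1.1 119.3] twist -0.08 t 3.12 pos [ 0.433  -0.1097  0.1503] rot [-1.8000e+02  1.0000e-02  1.4542e+02] F [ 0.6  0.5 -0.6] w 0.0855
```

View pics/ab.png

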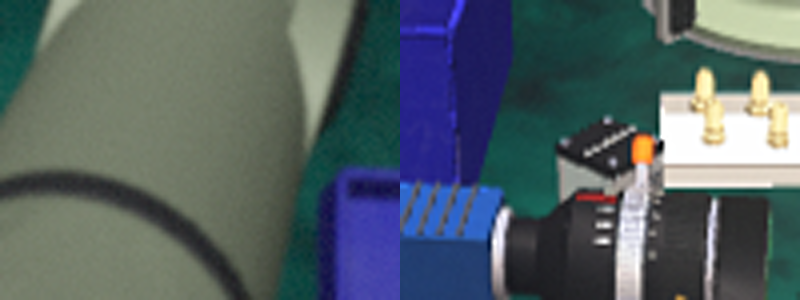

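```bash
python3 - <<'E'
from h import *
g=bot.grab_frame("side");print(proj(g,bot.observe()["position"]),proj(g,[.433,-.111,.08]),bot.observe()["position"])
cv2.imwrite("pics/s2.png",g["pixels"][:,:,::-1])
E
```

```text
[243.13783879 158.15069607] [242.16251565 184.71139463] [ 0.4329185  -0.10807802  0.15039702]
```

View pics/s2.png

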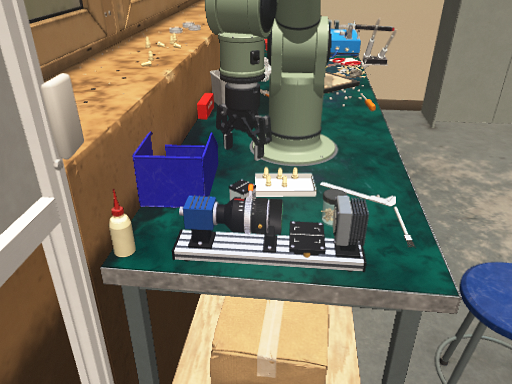

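```bash
python3 d.py .433 -.111 .031 145.5
```

```text
shift mm [ -1.7  -2.4 119.4] twist 0.07 t 3.27 pos [ 0.4329 -0.1081  0.1504] rot [ 1.7998e+02 -1.0000e-02  1.4557e+02] F [0.9 0.  0.7] w 0.0853
```

Emit:
carry_out --rows '[[[-0.001,-0.002,0.02,0],[-0.001,-0.002,0.045,0],[-0.001,-0.002,0.07,0],[-0.001,-0.002,0.095,0],[-0.001,-0.002,0.11,0],[-0.001,-0.002,0.119,0],[-0.001,-0.002,0.119,0],[-0.001,-0.002,0.119,0]]]'

```text
clock: 3.93
position: [0.4327, -0.1109, 0.0316]
tool_rot: [-3.142, -0.0, 2.54]
force: [0.0, -0.1, 0.8]
grip_width: 0.0851
finger_force: 0.0
```

Emit:
carry_out --rows '[[[0,0,0,0],[0,0,0,0],[0,0,0,0],[0,0,0,0],[0,0,0,0],[0,0,0,0],[0,0,0,0],[0,0,0,0],[0,0,0,0],[0,0,0,0]]]' --grip 0.04 --grip_force 40

```text
clock: 4.77
position: [0.4331, -0.1113, 0.0321]
tool_rot: [3.141, 0.001, 2.54]
force: [-1.8, 0.8, 12.6]
grip_width: 0.0477
finger_force: 39.0
```

```bash
python3 d.py .433 -.111 .206 145.5
```

```text
shift mm [ 1.000e-01  3.000e-01 -1.739e+02] twist 0.0 t 4.77 pos [ 0.4331 -0.1113  0.0321] rot [1.7996e+02 6.0000e-02 1.4550e+02] F [-1.8  0.8 12.6] w 0.0477
```

Emit:
carry_out --rows '[[[0,0,-0.005,0],[0,0,-0.015,0],[0,0,-0.035,0],[0,0,-0.06,0],[0,0,-0.085,0],[0,0,-0.11,0],[0,0,-0.135,0],[0,0,-0.155,0],[0,0,-0.17,0],[0,0,-0.175,0],[0,0,-0.175,0]]]'

```text
clock: 5.68
position: [0.433, -0.1113, 0.2076]
tool_rot: [3.14, 0.002, 2.539]
force: [1.0, -0.4, -2.8]
grip_width: 0.0477
finger_force: 42.2
```

```bash
python3 d.py .5933 .044 .206 91.2; python3 - <<'E'
from h import *
f=bot.grab_frame("side")
b=f["pixels"][85:235,170:370,::-1];cv2.imwrite("pics/s3.png",cv2.resize(b,None,fx=4,fy=4,interpolation=2))
E
```

```text
shift mm [-44.1 218.8   2. ] twist 54.3 t 5.68 pos [ 0.433  -0.1113  0.2076] rot [1.7992e+02 1.1000e-01 1.4550e+02] F [ 1.  -0.4 -2.8] w 0.0477
```

View pics/s3.png

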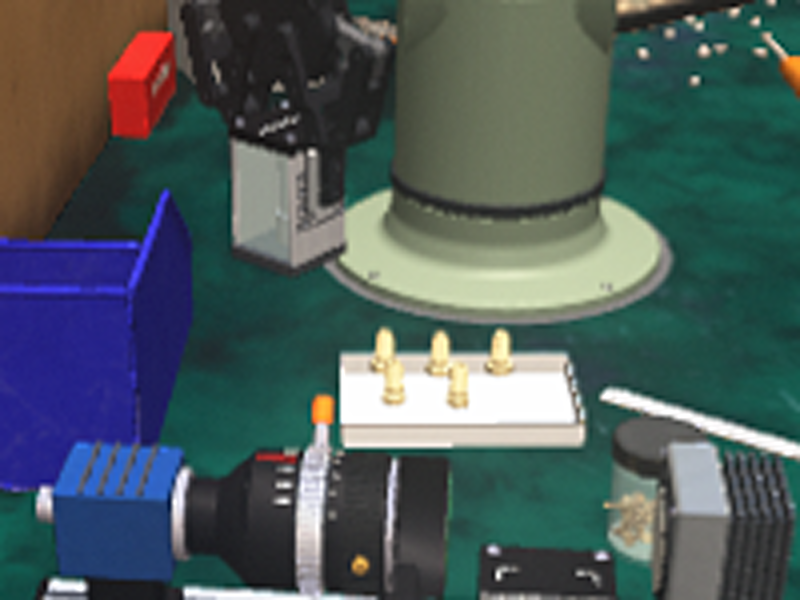

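Emit:
carry_out --rows '[[[-0.001,0.005,0,1],[-0.003,0.017,0,4],[-0.008,0.04,0,9],[-0.013,0.063,0,15],[-0.018,0.087,0,21],[-0.023,0.111,0,27],[-0.028,0.135,0,33],[-0.032,0.159,0,39],[-0.037,0.183,0,45],[-0.041,0.203,0,50],[-0.043,0.214,0,53],[-0.044,0.219,0,54.3]]]'

```text
clock: 6.73
position: [0.5934, 0.0463, 0.2045]
tool_rot: [-3.139, 0.001, 1.59]
force: [-1.1, 0.3, -2.0]
grip_width: 0.0478
finger_force: 42.3
```

Emit:
carry_out --rows '[[[0,0,0,0],[0,0,0.01,0],[0,0,0.03,0],[0,0,0.045,0],[0,0,0.052,0],[0,0,0.055,0],[0,0,0.055,0]]]'

```text
clock: 7.32
position: [0.5925, 0.0436, 0.1508]
tool_rot: [-3.141, 0.0, 1.591]
force: [0.4, -0.2, -3.1]
grip_width: 0.0479
finger_force: 42.2
```

```bash
python3 d.py .5933 .044 .092 91.2; python3 - <<'E'
from h import *
f=bot.grab_frame("side");t=bot.grab_frame("top")
b=f["pixels"][150:275,240:370,::-1];cv2.imwrite("pics/s4.png",cv2.resize(b,None,fx=4.5,fy=4.5,interpolation=2))
# predicted: master bottom corners at the current measured pose
p=bot.observe()["position"];c,s=np.cos(.0208),np.sin(.0208)
for lx in(.024,-.024):
  for ly in(.024,-.024):
    q=p+np.array([c*lx-s*ly,s*lx+c*ly,-.031]);print(lx,ly,((proj(f,q)-[240,150]+.5)*4.5).round())
E
```

```text
shift mm [ 0.4  0.9 58.8] twist -0.02 t 7.32 pos [0.5925 0.0436 0.1508] rot [-1.7995e+02  2.0000e-02  9.1180e+01] F [ 0.4 -0.2 -3.1] w 0.0479
0.024 0.024 [365. 300.]
0.024 -0.024 [253. 294.]
-0.024 0.024 [360. 243.]
-0.024 -0.024 [254. 238.]
```

View pics/s4.png

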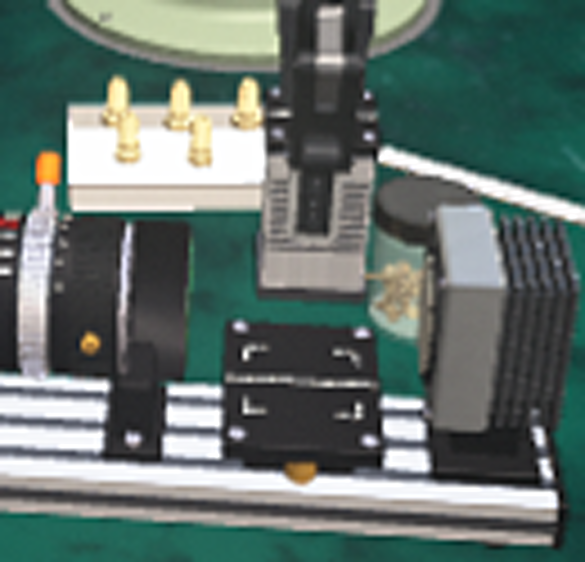

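Emit:
carry_out --rows '[[[0.001,0.001,0.01,0],[0.001,0.001,0.025,0],[0.001,0.001,0.04,0],[0.001,0.001,0.049,0],[0.001,0.001,0.053,0],[0.001,0.001,0.055,0],[0.001,0.001,0.056,0],[0.001,0.001,0.056,0]]]'

```text
clock: 8.08
position: [0.5942, 0.0453, 0.0957]
tool_rot: [3.141, -0.0, 1.592]
force: [0.4, 0.2, -2.1]
grip_width: 0.0481
finger_force: 42.2
```

Emit:
carry_out --rows '[[[0,0,0.0005,0],[0,0,0.001,0],[0,0,0.0015,0],[0,0,0.002,0],[0,0,0.002,0]]]'

```text
clock: 8.5
position: [0.594, 0.0453, 0.0933]
tool_rot: [3.142, -0.0, 1.592]
force: [0.4, -0.9, -3.1]
grip_width: 0.0475
finger_force: 42.2
```

Emit:
carry_out --rows '[[[0,0,0.0005,0],[0,0,0.001,0],[0,0,0.001,0]]]'

```text
clock: 8.75
position: [0.594, 0.0453, 0.0923]
tool_rot: [3.142, -0.0, 1.592]
force: [0.1, 0.3, -2.9]
grip_width: 0.0475
finger_force: 42.3
```

Emit:
carry_out --rows '[[[0,0,0.0005,0],[0,0,0.001,0],[0,0,0.001,0]]]'

```text
clock: 9.0
position: [0.594, 0.0453, 0.0922]
tool_rot: [3.141, -0.0, 1.592]
force: [-6.4, 0.2, 16.9]
grip_width: 0.0477
finger_force: 44.0
```

```bash
python3 - <<'E'
from h import *
f=bot.grab_frame("side")
b=f["pixels"][190:260,280:360,::-1];cv2.imwrite("pics/s5.png",cv2.resize(b,None,fx=8,fy=8,interpolation=2))
E
```

```text
(no output)
```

View pics/s5.png

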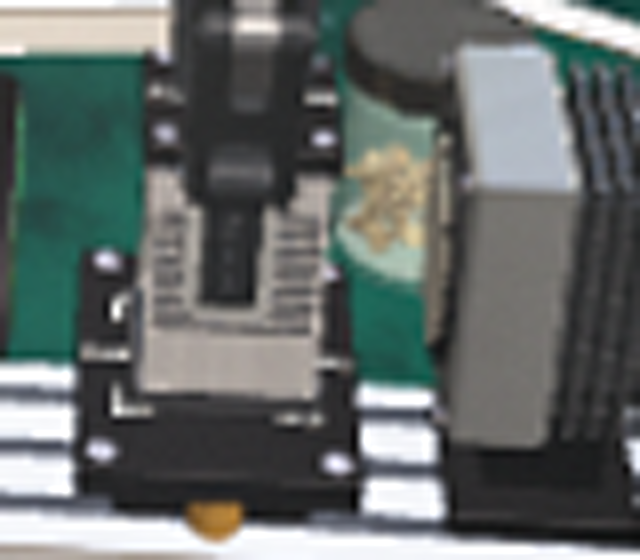

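Emit:
carry_out --rows '[[[0,0,-0.002,0],[0,0,-0.004,0],[-0.0015,0,-0.004,0],[-0.0025,0,-0.004,0],[-0.0025,0,-0.003,0],[-0.0025,0,-0.002,0],[-0.0025,0,-0.0015,0],[-0.0025,0,-0.001,0],[-0.0025,0,-0.0005,0],[-0.0025,0,-0.0005,0]]]'

```text
clock: 9.88
position: [0.5939, 0.0428, 0.0922]
tool_rot: [-3.141, -0.0, 1.592]
force: [-4.7, 0.2, 9.6]
grip_width: 0.0478
finger_force: 43.2
```

```bash
cat > edge.py <<'E'
from h import *
f=bot.grab_frame("side");g=f["pixels"].astype(float).sum(2)/3
# metal front face rows ~ 235-238, stage plate rows 243
for r in(234,236,238,242,244): print(r,g[r,286:330].round().astype(int).tolist())
E
python3 edge.py
```

```text
234 [63, 62, 66, 46, 129, 138, 136, 165, 166, 105, 137, 163, 163, 164, 169, 168, 164, 164, 163, 170, 165, 165, 166, 166, 163, 161, 160, 162, 161, 163, 166, 166, 106, 87, 91, 91, 68, 59, 53, 60, 65, 62, 63, 62]
236 [244, 239, 249, 132, 52, 49, 50, 47, 42, 87, 168, 168, 165, 164, 166, 166, 163, 165, 165, 170, 164, 164, 167, 167, 163, 163, 162, 162, 161, 162, 165, 167, 86, 37, 39, 37, 65, 73, 54, 60, 62, 62, 61, 60]
238 [176, 178, 184, 101, 53, 50, 49, 46, 123, 83, 141, 139, 138, 170, 181, 184, 159, 154, 155, 158, 154, 157, 160, 160, 157, 154, 157, 157, 160, 162, 165, 188, 117, 50, 42, 47, 43, 40, 90, 216, 207, 185, 178, 163]
242 [249, 251, 255, 120, 40, 49, 48, 47, 42, 43, 44, 43, 44, 48, 49, 50, 49, 49, 47, 49, 47, 49, 49, 47, 46, 45, 45, 44, 90, 133, 169, 120, 97, 224, 123, 41, 48, 45, 46, 117, 129, 125, 125, 127]
244 [246, 248, 255, 114, 37, 68, 72, 60, 48, 48, 50, 49, 52, 49, 51, 51, 49, 48, 50, 49, 48, 48, 49, 48, 48, 48, 48, 47, 48, 47, 47, 45, 46, 46, 44, 45, 45, 43, 33, 246, 251, 246, 245, 245]
```

Emit:
carry_out --rows '[[[0,0,0,0],[0,0,0,0],[0,0,0,0],[0,0,0,0]]]' --grip 0.053 --grip_force 20

```text
clock: 10.27
position: [0.594, 0.0428, 0.0918]
tool_rot: [3.142, 0.0, 1.592]
force: [0.0, -0.2, 0.7]
grip_width: 0.0528
finger_force: 0.0
```

Emit:
carry_out --rows '[[[0,0,0,0],[0,0,0,0],[0,0,0,0],[0,0,0,0],[0,0,0,0],[0,0,0,0]]]' --grip 0.08

```text
clock: 10.77
position: [0.594, 0.0428, 0.0918]
tool_rot: [-3.142, 0.0, 1.592]
force: [-0.1, 0.5, 0.6]
grip_width: 0.0799
finger_force: 0.0
```

```bash
python3 edge.py|sed -n 2,3p; python3 d.py .5933 .044 .206 91.2
```

```text
236 [243, 238, 249, 132, 53, 47, 49, 48, 43, 84, 142, 164, 165, 166, 168, 168, 163, 166, 163, 170, 165, 164, 167, 168, 164, 161, 163, 163, 161, 162, 166, 167, 100, 45, 37, 38, 64, 71, 52, 59, 62, 62, 61, 59]
238 [176, 177, 185, 100, 53, 50, 47, 45, 125, 82, 122, 136, 137, 170, 182, 186, 160, 155, 154, 157, 154, 158, 159, 160, 157, 157, 156, 157, 161, 163, 167, 164, 110, 53, 44, 45, 45, 42, 90, 215, 206, 184, 179, 163]
shift mm [   1.2   -0.6 -114.2] twist 0.0 t 10.82 pos [0.594  0.0428 0.0918] rot [-180.     0.    91.2] F [-0.3 -0.3 -0.2] w 0.08
```

Emit:
carry_out --rows '[[[0,0,-0.005,0],[0,0,-0.02,0],[0,0,-0.04,0],[0,0,-0.065,0],[0,0,-0.09,0],[0,0,-0.115,0],[-0.003,-0.005,-0.13,0],[-0.02,-0.017,-0.138,0],[-0.045,-0.034,-0.138,0],[-0.07,-0.05,-0.138,0],[-0.095,-0.067,-0.138,0],[-0.115,-0.08,-0.138,0]]]'

```text
clock: 11.82
position: [0.515, -0.0757, 0.2303]
tool_rot: [3.141, 0.0, 1.591]
force: [1.1, -0.3, -0.2]
grip_width: 0.0805
finger_force: 0.0
```

Emit:
carry_out --rows '[[[-0.005,-0.003,0,0],[-0.008,-0.005,0,0],[-0.008,-0.005,0,0],[-0.008,-0.005,0,0],[-0.008,-0.005,0,0],[-0.008,-0.005,0,0],[-0.008,-0.005,0,0],[-0.008,-0.005,0,0]]]' --grip 0.0

```text
clock: 12.48
position: [0.5117, -0.0816, 0.2297]
tool_rot: [-3.141, 0.0, 1.592]
force: [-0.6, 0.6, -0.3]
grip_width: 0.0003
finger_force: 0.0
```

```bash
python3 d.py .511 -.0788 .138 91.2
```

```text
shift mm [ 2.8 -0.7 91.7] twist 0.04 t 12.48 pos [ 0.5117 -0.0816  0.2297] rot [-179.99    0.     91.24] F [-0.6  0.6 -0.3] w 0.0003
```

Emit:
carry_out --rows '[[[0.003,0,0.01,0],[0.003,0,0.03,0],[0.003,0,0.055,0],[0.003,0,0.075,0],[0.003,0,0.088,0],[0.003,0,0.091,0],[0.003,0.004,0.091,0],[0.003,0.009,0.091,0],[0.003,0.014,0.091,0],[0.003,0.018,0.091,0],[0.003,0.02,0.091,0],[0.003,0.02,0.091,0]]]'

```text
clock: 13.48
position: [0.5322, -0.0785, 0.1391]
tool_rot: [3.141, 0.0, 1.592]
force: [-0.3, -0.9, -0.2]
grip_width: 0.0002
finger_force: 0.0
```

Emit:
carry_out --rows '[[[0,0.003,0,0],[0,0.006,0,0],[0,0.008,0,0],[0,0.008,0,0]]]'

```text
clock: 13.82
position: [0.5383, -0.0785, 0.1388]
tool_rot: [-3.139, -0.0, 1.591]
force: [-11.4, 1.3, 13.3]
grip_width: 0.0004
finger_force: 7.8
```

Emit:
carry_out --rows '[[[0,0.003,0,0],[0,0.006,0,0],[0,0.008,0,0],[0,0.008,0,0]]]'

```text
clock: 14.15
position: [0.5421, -0.0786, 0.1393]
tool_rot: [-3.131, -0.002, 1.59]
force: [-48.9, 2.8, 55.9]
grip_width: -0.0003
finger_force: 33.3
```

Emit:
carry_out --rows '[[[0,-0.008,0,0],[0,-0.016,0,0],[0,-0.026,-0.003,0],[0,-0.04,-0.006,0],[0,-0.045,-0.006,0],[0,-0.045,-0.006,0]]]'

```text
clock: 14.65
position: [0.5018, -0.0792, 0.1451]
tool_rot: [3.141, -0.0, 1.591]
force: [-0.3, -1.1, 0.2]
grip_width: 0.0003
finger_force: 0.0
```

```bash
python3 d.py .511 -.0788 .139 1.2; python3 - <<'E'
from h import *
print(bot.observe()["qpos"].round(2))
def orange(n):
    f=bot.grab_frame(n);h=cv2.cvtColor(f["pixels"],cv2.COLOR_RGB2HSV).astype(int)
    w=((h[...,0]>5)&(h[...,0]<22)&(h[...,1]>190)&(h[...,2]>150));y,x=np.nonzero(w)
    k=(np.hypot(x-[263,251][n=="side"],y-[162,187][n=="side"])<9);print(n,k.sum(),x[k].mean(),y[k].mean())
orange("top");orange("side")
E
```

```text
shift mm [0.2 9.2 6.1] twist 89.98 t 14.65 pos [ 0.5018 -0.0792  0.1451] rot [ 1.7999e+02 -1.0000e-02  9.1180e+01] F [-0.3 -1.1  0.2] w 0.0003
[-0.25  0.49  0.39  2.   -0.28  0.7   0.33]
top 0 nan nan
side 29 250.06896551724137 186.79310344827587<stdin>:6: RuntimeWarning: Mean of empty slice.
  ret = ret.dtype.type(ret / rcount)
```

Emit:
carry_out --rows '[[[0,0,0,7],[0,0,0,14],[0,0,0,21],[0,0,0,28],[0,0,0,35],[0,0,0,42],[0,0,0,49],[0,0,0,56],[0,0,0,63],[0,0,0,70],[0,0,0,77],[0,0,0,84]]]'

```text
clock: 15.75
position: [0.5033, -0.079, 0.1447]
tool_rot: [3.141, -0.0, 0.12]
force: [0.8, 0.1, -1.0]
grip_width: 0.0001
finger_force: 0.0
```

Emit:
carry_out --rows '[[[0,0,0,6],[0,0,0.003,6],[0,0,0.006,6],[0,0,0.006,6]]]'

```text
clock: 16.08
position: [0.5026, -0.079, 0.1381]
tool_rot: [3.141, 0.001, 0.025]
force: [0.7, 0.2, 0.2]
grip_width: 0.0001
finger_force: 0.0
```

```bash
python3 d.py .535 -.0785 .139 1.2
```

```text
shift mm [32.4  0.3 -0.9] twist 0.25 t 16.08 pos [ 0.5026 -0.079   0.1381] rot [1.7999e+02 4.0000e-02 1.4500e+00] F [0.7 0.2 0.2] w 0.0001
```

Emit:
carry_out --rows '[[[0.005,0,0,0],[0.012,0,0,0],[0.02,0,0,0],[0.027,0,0,0],[0.031,0,0,0],[0.031,0,0,0]]]'

```text
clock: 16.58
position: [0.5345, -0.0785, 0.1387]
tool_rot: [3.141, -0.0, 0.022]
force: [0.7, 0.4, -0.7]
grip_width: -0.0
finger_force: 0.0
```

Emit:
carry_out --rows '[[[0.002,0,0,0],[0.004,0,0,0],[0.006,0,0,0],[0.007,0,0,0]]]'

```text
clock: 16.92
position: [0.5401, -0.0784, 0.1387]
tool_rot: [-3.141, 0.001, 0.021]
force: [-6.6, 0.4, 5.2]
grip_width: -0.0002
finger_force: 3.5
```

Emit:
carry_out --rows '[[[0.001,0,0,0],[0.002,0,0,0],[0.002,0,0,0]]]'

```text
clock: 17.17
position: [0.5413, -0.0784, 0.1387]
tool_rot: [-3.141, 0.002, 0.021]
force: [-9.6, 1.2, 8.1]
grip_width: -0.0002
finger_force: 5.1
```

```bash
python3 - <<'E'
from h import *
f=bot.grab_frame("side");p=bot.observe()["position"];print(p,proj(f,p),bot.observe()["force"])
a=f["pixels"][150:215,215:285,::-1];cv2.imwrite("pics/s6.png",cv2.resize(a,None,fx=9,fy=9,interpolation=2))
E
```

```text
[ 0.54133168 -0.07835714  0.13875404] [250.30283343 185.50731863] [-10.20205412   1.70353539   8.5581753 ]
```

View pics/s6.png

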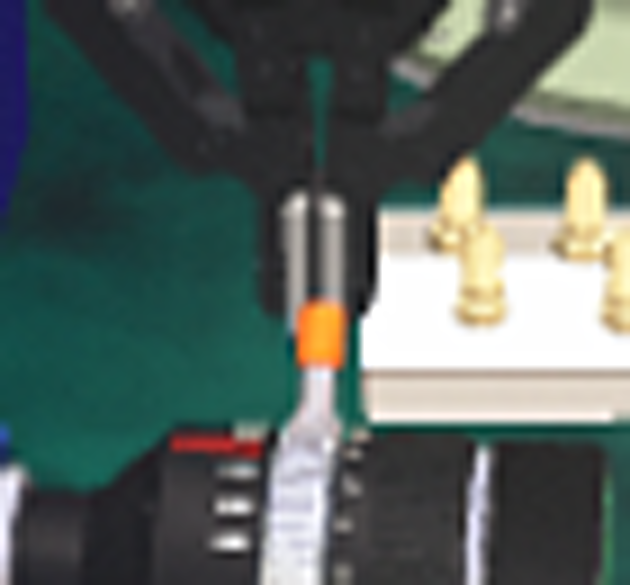

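Emit:
carry_out --rows '[[[-0.005,0,0,0],[-0.012,0,0,0],[-0.018,0,0.004,0],[-0.018,0,0.011,0],[-0.018,0,0.012,0],[-0.014,0,0.012,0],[-0.01,0,0.012,0],[-0.006,0,0.012,0],[-0.004,0,0.012,0],[-0.004,0,0.012,0]]]'

```text
clock: 18.05
position: [0.5392, -0.0785, 0.1268]
tool_rot: [3.141, -0.0, 0.021]
force: [-0.7, -0.1, -0.4]
grip_width: 0.0001
finger_force: 0.0
```

Emit:
carry_out --rows '[[[0.002,0,0,0],[0.004,0,-0.001,0],[0.006,0,-0.002,0],[0.006,0,-0.002,0]]]'

```text
clock: 18.38
position: [0.5443, -0.0784, 0.129]
tool_rot: [-3.141, 0.001, 0.021]
force: [-5.6, -0.9, 4.1]
grip_width: 0.0002
finger_force: 2.6
```

Emit:
carry_out --rows '[[[0.0005,0,-0.001,0],[0.002,0,-0.0025,0],[0.0035,0,-0.004,0],[0.005,0,-0.005,0],[0.005,0,-0.005,0]]]'

```text
clock: 18.8
position: [0.55, -0.0781, 0.134]
tool_rot: [3.141, -0.001, 0.021]
force: [-0.9, -1.3, 0.0]
grip_width: -0.0
finger_force: 0.5
```

```bash
cat > or.py <<'E'
from h import *
for n,c in(("top",(263,159)),("side",(250,187))):
    f=bot.grab_frame(n);q=f["pixels"].astype(float);w=np.clip(q[...,0]-q[...,2]-90,0,None)*(q[...,1]>70)
    yy,xx=np.mgrid[:384,:512];w=w*(np.hypot(xx-c[0],yy-c[1])<11)
    if w.sum()>0: print(n,round(w.sum()),(xx*w).sum()/w.sum(),(yy*w).sum()/w.sum())
E
python3 or.py
```

```text
side 3676 249.78509249183895 186.58460282916212
```

```bash
cat > th.py <<'E'
from h import *
G=(.595,-.036,.0208)
def W(l,p=G): c,s=np.cos(p[2]),np.sin(p[2]);return np.array([p[0]+c*l[0]-s*l[1],p[1]+s*l[0]+c*l[1],l[2]])
P=lambda a,f:proj(f,W((-.058*np.sin(a),-.041,.1+.058*np.cos(a))))
def cen(q,c):
    q=q.astype(float);w=np.clip(q[...,0]-q[...,2]-90,0,None)*(q[...,1]>70)
    yy,xx=np.mgrid[:384,:512];w=w*(np.hypot(xx-c[0],yy-c[1])<11);w[:,:]*=1
    return (round(w.sum()),(xx*w).sum()/w.sum(),(yy*w).sum()/w.sum()) if w.sum()>0 else None
if __name__=="__main__":
    for n,c in(("side",(250,187)),("top",(263,160))):
        f=bot.grab_frame(n);print(n,"init",cen(cv2.imread(f"pics/{n}0.png")[:,:,::-1],c),"now",cen(f["pixels"],c))
        print({a:P(a,f).round(1).tolist() for a in(-.1,0,.1,.3,.5,.6,.7,.8)})
E
python3 th.py
```

```text
side init (3579, np.float64(250.11595417714446), np.float64(186.96982397317686)) now (3680, np.float64(249.78396739130434), np.float64(186.5853260869565))
{-0.1: [247.4, 191.7], 0: [247.7, 190.1], 0.1: [248.0, 188.8], 0.3: [248.6, 187.1], 0.5: [249.1, 186.5], 0.6: [249.4, 186.7], 0.7: [249.6, 187.1], 0.8: [249.8, 187.8]}
top init (769, np.float64(262.8556566970091), np.float64(162.5214564369311)) now None
{-0.1: [265.1, 144.7], 0: [264.9, 146.8], 0.1: [264.8, 148.9], 0.3: [264.5, 153.4], 0.5: [264.2, 157.8], 0.6: [264.0, 160.0], 0.7: [263.9, 162.1], 0.8: [263.7, 164.0]}
```

Emit:
carry_out --rows '[[[0.001,0,-0.001,0],[0.003,0,-0.003,0],[0.006,0,-0.005,0],[0.009,0,-0.007,0],[0.012,0,-0.009,0],[0.014,0,-0.01,0],[0.015,0,-0.011,0],[0.015,0,-0.011,0]]]'

```text
clock: 19.67
position: [0.5648, -0.0779, 0.145]
tool_rot: [3.141, -0.0, 0.021]
force: [-0.7, -0.4, -0.4]
grip_width: 0.0004
finger_force: 0.3
```

```bash
python3 th.py
```

```text
side init (3579, np.float64(250.11595417714446), np.float64(186.96982397317686)) now (3925, np.float64(249.0687898089172), np.float64(187.6968152866242))
{-0.1: [247.4, 191.7], 0: [247.7, 190.1], 0.1: [248.0, 188.8], 0.3: [248.6, 187.1], 0.5: [249.1, 186.5], 0.6: [249.4, 186.7], 0.7: [249.6, 187.1], 0.8: [249.8, 187.8]}
top init (769, np.float64(262.8556566970091), np.float64(162.5214564369311)) now None
{-0.1: [265.1, 144.7], 0: [264.9, 146.8], 0.1: [264.8, 148.9], 0.3: [264.5, 153.4], 0.5: [264.2, 157.8], 0.6: [264.0, 160.0], 0.7: [263.9, 162.1], 0.8: [263.7, 164.0]}
```

Emit:
carry_out --rows '[[[0.002,0,0,0],[0.004,0,-0.001,0],[0.006,0,-0.001,0],[0.008,0,-0.001,0],[0.009,0,-0.001,0],[0.009,0,-0.001,0]]]'

```text
clock: 20.27
position: [0.5738, -0.0777, 0.1458]
tool_rot: [3.141, -0.0, 0.021]
force: [-0.8, 0.1, -0.7]
grip_width: -0.0
finger_force: 0.3
```

Emit:
carry_out --rows '[[[-0.005,0,0,0],[-0.02,0,0,0],[-0.05,0,-0.005,0],[-0.085,0,-0.02,0],[-0.1,-0.03,-0.025,0],[-0.1,-0.065,-0.025,0],[-0.1,-0.105,-0.025,0],[-0.1,-0.145,-0.025,0],[-0.1,-0.185,-0.025,0],[-0.1,-0.22,-0.025,0],[-0.1,-0.24,-0.025,0],[-0.1,-0.24,-0.025,0]]]'

```text
clock: 21.27
position: [0.4678, 0.1647, 0.1704]
tool_rot: [-3.141, 0.0, 0.027]
force: [-1.0, -0.0, -0.2]
grip_width: -0.0001
finger_force: 0.0
```

```bash
cat > red.py <<'E'
from th import *
def blob(q,c,R=7):
    q=q.astype(float);w=np.clip(q[...,0]-np.maximum(q[...,1],q[...,2])-50,0,None)*(q[...,1]<90)
    yy,xx=np.mgrid[:384,:512];w=w*(np.hypot(xx-c[0],yy-c[1])<R)
    return round(w.sum()),(xx*w).sum()/max(w.sum(),1),(yy*w).sum()/max(w.sum(),1)
for n,c in(("side",(239,199)),("top",(272,149.5))):
    f=bot.grab_frame(n);b=blob(f["pixels"],c);print(n,"red",b,"pred",proj(f,W((0,-.059,.1365))))
    o=cen(f["pixels"],(264,149) if n=="top" else(248,189));print(" orange",o)
    if n=="top": np.save("t.npy",f["pixels"])
    if o:
        off=np.array(b[1:])-proj(f,W((0,-.059,.1365)));g=np.linspace(-.2,.9,2201)
        print(" theta rel to red:",g[np.argmin([np.linalg.norm(P(a,f)+off-o[1:]) for a in g])])
print(bot.observe()["position"],bot.observe()["clock"])
E
python3 red.py
```

```text
side red (848, np.float64(238.6816037735849), np.float64(199.04245283018867)) pred [238.86779271 199.007152  ]
 orange (3481, np.float64(248.64464234415397), np.float64(189.1985061763861))
 theta rel to red: 0.08999999999999997
top red (133, np.float64(271.61654135338347), np.float64(149.53383458646616)) pred [271.66613223 149.69806133]
 orange (269, np.float64(264.02230483271376), np.float64(148.11524163568774))
 theta rel to red: 0.07250000000000001
[0.46818685 0.16035319 0.17072019] 21.3667
```

Emit:
carry_out --rows '[[[0,0.02,0,0],[0,0.055,0,0],[0,0.09,0,0],[0,0.13,0,0],[0,0.17,0,0],[0,0.21,0,0],[0,0.235,0.005,0],[0.015,0.24,0.015,0],[0.045,0.24,0.022,0],[0.075,0.24,0.025,0],[0.088,0.24,0.025,0],[0.088,0.24,0.025,0]]]'

```text
clock: 22.37
position: [0.5631, -0.0797, 0.1455]
tool_rot: [3.14, -0.001, 0.02]
force: [-0.8, -0.1, -0.7]
grip_width: -0.0001
finger_force: 0.0
```

```bash
python3 d.py .579 -.0777 .146 1.2
```

```text
shift mm [15.9 -1.7 -0.5] twist -0.07 t 22.37 pos [ 0.5631 -0.0797  0.1455] rot [ 1.7993e+02 -4.0000e-02  1.1300e+00] F [-0.8 -0.1 -0.7] w -0.0001
```

Emit:
carry_out --rows '[[[0.003,0,0,0],[0.006,0,0,0],[0.009,0,0,0],[0.012,0,0,0],[0.014,0,0,0],[0.0155,0,0,0],[0.0165,0,0,0],[0.0165,0,0,0]]]'

```text
clock: 23.03
position: [0.578, -0.0775, 0.1458]
tool_rot: [-3.142, 0.0, 0.021]
force: [-0.4, -0.1, 0.4]
grip_width: 0.0003
finger_force: 0.4
```

Emit:
carry_out --rows '[[[-0.005,0,0,0],[-0.02,0,0,0],[-0.05,0,-0.005,0],[-0.085,0,-0.02,0],[-0.1,-0.03,-0.025,0],[-0.1,-0.065,-0.025,0],[-0.1,-0.105,-0.025,0],[-0.1,-0.145,-0.025,0],[-0.1,-0.185,-0.025,0],[-0.1,-0.22,-0.025,0],[-0.1,-0.24,-0.025,0],[-0.1,-0.24,-0.025,0]]]'

```text
clock: 24.03
position: [0.4722, 0.1648, 0.1704]
tool_rot: [-3.141, 0.0, 0.027]
force: [0.1, 0.7, -0.3]
grip_width: -0.0004
finger_force: 0.0
```

```bash
python3 red.py; python3 edge.py|sed -n 2,3p;python3 - <<'E'
import numpy as np
q=np.load("t.npy");q0=q[141:157,258:284].astype(int)
print((q0[...,0]-q0[...,2]).tolist())
E
```

```text
side red (854, np.float64(238.70608899297423), np.float64(199.04215456674473)) pred [238.86779271 199.007152  ]
 orange (3677, np.float64(248.31193908077236), np.float64(189.87136252379656))
 theta rel to red: 0.0315
top red (123, np.float64(271.5284552845528), np.float64(149.54471544715446)) pred [271.66613223 149.69806133]
 orange (258, np.float64(264.11240310077517), np.float64(146.48837209302326))
 theta rel to red: -0.0030000000000000027
[0.47258742 0.16046746 0.1707044 ] 24.1333
236 [244, 239, 249, 131, 52, 49, 50, 50, 44, 82, 142, 164, 164, 166, 167, 170, 164, 165, 165, 169, 165, 166, 167, 168, 165, 161, 164, 163, 161, 163, 167, 169, 102, 46, 38, 39, 66, 73, 54, 59, 63, 64, 62, 60]
238 [177, 178, 183, 103, 55, 51, 51, 46, 125, 82, 123, 138, 137, 170, 183, 186, 160, 154, 155, 159, 154, 156, 160, 161, 157, 157, 156, 158, 161, 164, 167, 164, 111, 55, 43, 46, 48, 43, 90, 216, 207, 184, 179, 162]
[[1, 1, 1, -1, -4, -2, -2, -1, 0, -5, -7, -2, 1, -1, -4, -6, -5, -10, -10, -18, -28, -29, -31, -27, -23, -17], [-2, 2, 2, 1, -4, -5, -4, -4, -5, -4, -3, 0, 3, 3, -2, -2, -1, -5, -8, -16, -
[... 751 characters left out ...]
, -6, -9, -8, -4, -6, -6, 3, 31, 51, 61, 65, 63, 67, 67, 53, 32, 6, -4, -3, 6, -7, -4, 1], [3, 2, -1, -8, -11, -13, -13, -13, -11, -4, 12, 21, 25, 30, 33, 37, 39, 30, 15, 5, 1, 0, -2, 0, -5, 2], [0, 1, 0, -11, -14, -13, -13, -13, -12, -9, -1, 3, 2, 7, 12, 10, 9, 8, 4, -2, -2, -3, -1, 2, -2, 1], [-2, 2, -4, -10, -13, -12, -12, -13, -12, -10, -2, -2, -2, 2, -1, 0, 1, -1, -2, -2, -1, -1, 0, -5, -1, 3], [-1, 2, -5, -11, -12, -12, -13, -13, -11, -8, -3, -1, -2, 0, 1, 2, 1, -2, 1, 0, -5, -3, -2, -2, -2, 1], [1, -1, -3, -9, -11, -12, -11, -11, -10, -6, 1, -3, -3, 2, 1, 3, 0, 3, 0, 0, -1, -2, -2, -2, 3, 2], [0, 0, -2, -8, -8, -8, -9, -7, -9, -4, 2, -1, 0, 0, 3, -1, 1, 2, -3, -2, -3, -3, 0, 0, 2, 0]]
```

```bash
python3 -c "
from workcell import bot
print(bot.job_done())"
```

```text
the job is handed in; nothing more can be done
None
```

The job is handed in. The master stands in the middle of the stage with its panes facing the lamp and lens, and the iris post is within about 0.03 rad of the red line (top view about 0, side view +0.03). The first two pushes jammed, the worse one reaching about 49 N horizontally and 56 N vertically at the wrist. No contact with the fixed lens parts, jar or bottle was seen, though I did not re-measure the jar and bottle before handing in.

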